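# Load the shaker carrier and put on its hold-down plate

## Robot

A 7-joint arm with a two-finger parallel gripper is mounted at the origin on the work surface. World frame = base frame: x ahead of the robot, y to its left, z up, the work surface at z = 0. Lengths are in m, angles in degrees, forces in N, time in s.
With the tool pointing down it reaches from about 0.425 to 1.025 m from the base axis. Payload 9.4 kg.
Tool frame: the origin (TCP) lies at the very end of the fingers, on their centre line; the grasp point (between the pads) lies 19 mm behind it; z points along the fingers, x is the direction in which the jaws open and shut, and the axes are right-handed (so a half turn about z gives the same grasp; the last joint's range is limited). The gripper opens to 93 mm and grips with 3 to 60 N. Pads are 15 mm wide; open, the fingers measure 128 mm over their backs; the gripper's body (75 mm by 188 mm) begins 65 mm behind the grasp point.
Start: joints at [-74.697, 34.337, -0.143, 91.639, 0.103, 54.024, -4.572], TCP at [0.244, 0.683, 0.219] pointing down, gripper open.
Joint ranges: [-147.43, 147.43], [-19.82, 112.94], [-74.19, 73.91], [6.32, 146.72], [-59.91, 239.91], [6.04, 106.73], [-150.56, 150.56]. Speed limits (degrees/s): [127.2, 127.2, 172.46, 172.46, 180, 180, 180].

## Interface

Orientations are given as a 3x3 rotation matrix whose columns are the frame's x, y, z axes.
In Python, from workcell import robot gives the robot as it stands.
- The arm moves only by the tool send_rows, never from a script. Its arguments are lists of equal length, an entry for each row: "xyz": the shift along the tool's x, y, z in mm, a list of three; "angular": the turn, a rotation vector about the tool's x, y, z in degrees, a list of three; "jaw": the finger opening in mm, from 0 to 93. A call has exactly 10 rows; each row shifts and turns the commanded pose from where the row before left it, along the tool's axes as they then stand; what a row does not reach is not made up. A row lasts 1/12 s, in which the tool goes at most 41.7 mm and 7.16 degrees, less where a joint would pass 70% of its speed; a pose out of reach is approached as far as the arm can. A call is refused whole if a number of a shift passes 41.7 or a number of a turn 7.16, either way. A call with a gripper value outside its range is refused whole. The fingers move at their own pace and stop on an object; "force" is the grip in N (left out, the last holds). Time passes only in rows, so rows that do not move let the fingers close, or fill a call up. It gives the time, the measured TCP pose, the force and the opening at its end, in the units of the state.
- robot.get_obs(): the state, without advancing time (a new reading comes with each control period).
- robot.camera(name): name is "scene" or "top" or "wrist"; returns a dict with "pixels" (400x640x3 uint8, blue, green, red), "vertical_fov" (degrees; the focal length in pixels is half the picture's height over the tangent of half this angle, whatever the lens; pixels are square), "cx", "cy" (the principal point, pixels), "rvec" (rotation vector, rad) and "tvec" (3), from world to camera coordinates, as OpenCV has them. Camera axes: x right, y down, z forward; pixel columns grow to the right and rows downward; lengths in m; the calibration is good to about 2 mm. A picture is of the moment at which its call begins. There is no depth.
- robot.close_job(): hands the job in, once; it reports no verdict.
Trained networks look in a picture, given as the dict that the camera call returned (one of the last four; its "shot" number tells which), for a name from the list of things; names that differ only in an ending like _2 or _b are one class to them, and where a whole thing is asked for, a point or a joint stands for the part that bears it (a point fixed in the world has none). Each returns a list of dicts, best first, with "score" (0 to 1); they miss things now and then, are a little off and sometimes report something else, mostly with a low value. They report only what shows in the picture. A call takes as long as a camera call.
- robot.search_frame(picture, label): "location" ([x, y, z] in m, in the coordinates of the camera as it stood for that picture, good to about 4 mm: the middle of the surface that is visible of it).
- robot.landmark_of(picture, label): "location" ([x, y, z] in m, in the coordinates of the camera as it stood for that picture, good to about 4 mm: a listed point, or the origin of a listed thing).
The state is a dict: "clock": time; "qpos": joint angles; "qd": joint speeds; "joint_efforts": joint torques, N m; "tcp_pos": TCP position; "orientation": TCP orientation; "force": force on the tool from outside, world axes, zero at the start; "ft_torque": the same for the moment, N m; "finger_gap": finger opening in m.
Only numpy, scipy, OpenCV 4.12 (cv2) and the standard library are available. Lean on these libraries where they do the work, as an engineer would, in place of code of your own. Each camera call takes 0.05 s, during which the arm holds its last target. There are 200 camera calls.

## Task

Load the bottle carrier for the shaker: stand the three capped bottles upright in its compartments, the large bottle in the widest one, the medium in the middle-sized one and the small in the narrowest. Then lower the hold-down plate over them so that both its holes go onto the carrier's two dowels and it lies flat and fully home on the end posts. Leave the two open, uncapped bottles, the tip box and the beaker where they stand.

Things in the scene. Friction and masses are not known exactly. Their poses are not given: they have to be found in the camera images.
- bottle_large: Capped white plastic lab bottle, standing, to be loaded. Round, 46 mm across, 68 mm high in all: the plain body is 54 mm high, the grey ribbed screw cap on top is 14 mm high and 40 mm across. Origin: centre of the underside; z up. About 110 g.
- bottle_medium: Capped white plastic lab bottle, standing, to be loaded. Round, 36 mm across, 62 mm high in all: body 48 mm, grey ribbed cap 14 mm high and 30 mm across. Origin: centre of the underside; z up. About 70 g.
- bottle_small: Capped white plastic lab bottle, standing, to be loaded. Round, 28 mm across, 56 mm high in all: body 42 mm, grey ribbed cap 14 mm high and 22 mm across. Origin: centre of the underside; z up. About 40 g.
- open_large: Look-alike, to be left: white plastic bottle 46 mm across with no cap, a bare white neck 34 mm across round a dark open mouth; 66 mm high. Origin: centre of the underside.
- open_medium: Look-alike, to be left: white plastic bottle 36 mm across with no cap, a bare white neck 24 mm across round a dark open mouth; 60 mm high. Origin: centre of the underside.
- carrier: Fixed aluminium tray, 222 (x) by 72 mm (y); origin: centre of underside, on the bench. Floor 4 mm; walls 4 mm, tops at 16 mm. Compartments, all 64 mm in y, centred y 0: widest 64 mm at x -53, middle 54 at x +10, narrowest 44 at x +63. End posts at x -100, +100: 22 x 40 mm, tops at 76 mm, each with a central steel dowel, 8 mm thick, 14 mm high, upper 6 mm tapering to 3 mm (tip at 90 mm).
- plate: Aluminium hold-down plate lying flat, 222 (x) by 60 (y) by 6 mm; 12 mm through holes at x -100 and +100, y 0; either way round fits. Origin: centre of underside. Black bar handle over its middle: 84 mm along x, 14 mm thick in y, 29 to 43 mm above the underside, on two 12 mm feet at x -33, +33. About 300 g. Home: underside on the post tops, 76 mm up, clear of the bottles.
- tip_box: Bystander: blue pipette-tip box with a clear lid, 84 x 124 x 60 mm. Origin: centre of the underside. To be left.
- beaker: Bystander: open glass beaker, 68 mm across, 85 mm high. Origin: centre of the underside. To be left.

How it is judged:
By the outcome, as a careful person would: the job done as asked, in the order asked, and still so for the second after the job is handed in, with the robot touching nothing.
It also fails if it takes over 112 s, if anything falls off the work surface, if the arm or the gripper's body presses on something with over 40 N, if the wrist force passes 120 N, or if a joint passes its speed limit or range.

## Working session

There is one attempt and no reset: what is moved stays moved. The work goes in short steps, Python scripts to look and compute and a tool call to move; the robot and the scene stay as the last step left them, time stands still between calls to the robot, and variables do not carry over. Pictures are saved under pics/ and viewed, about 12 in all and at most 16, crops included, and the job is handed in when it is done.

Besides the shell and the picture viewer there is one more tool, called after "Request:" as a command line: name --argument value ..., lists and objects as JSON in quotes. send_rows: Moves the arm, as the interface text tells. Its arguments: {"type":"object","properties":{"xyz":{"type":"array","items":{"type":"array","items":{"type":"number"}}},"angular":{"type":"array","items":{"type":"array","items":{"type":"number"}}},"jaw":{"type":"array","items":{"type":"number"}},"force":{"type":"number"}},"required":["xyz","angular","jaw"]}

```bash
mkdir -p pics; cat > h.py <<'E'
import numpy as np, cv2
from workcell import robot
def ray(c,u,v,z):
    f=200/np.tan(np.radians(c["vertical_fov"])/2)
    R=cv2.Rodrigues(np.array(c["rvec"],float))[0]; t=np.array(c["tvec"],float).ravel()
    o=-R.T@t; d=R.T@np.array([(u-c["cx"])/f,(v-c["cy"])/f,1])
    return o+d*(z-o[2])/d[2]
def w(c,p):
    R=cv2.Rodrigues(np.array(c["rvec"],float))[0]; t=np.array(c["tvec"],float).ravel()
    return R.T@(np.array(p)-t)
def px(c,P):
    f=200/np.tan(np.radians(c["vertical_fov"])/2)
    R=cv2.Rodrigues(np.array(c["rvec"],float))[0]; t=np.array(c["tvec"],float).ravel()
    q=R@np.array(P)+t; return np.array([c["cx"]+f*q[0]/q[2],c["cy"]+f*q[1]/q[2]])
names="bottle_large bottle_medium bottle_small open_large open_medium carrier plate tip_box beaker".split()
E
python3 - <<'E'
from h import *
o=robot.get_obs(); print(o["clock"],o["tcp_pos"],np.round(o["orientation"],3).tolist(),o["finger_gap"])
for n in("top","scene"):
    c=robot.camera(n); cv2.imwrite(f"pics/{n}1.png",c["pixels"])
    R=cv2.Rodrigues(np.array(c["rvec"],float))[0]
    print(n,"cam at",np.round(-R.T@np.array(c["tvec"]).ravel(),3),c["vertical_fov"])
    for l in names:
        r=robot.landmark_of(c,l)
        print(l,[(round(x["score"],2),np.round(w(c,x["location"]),3).tolist(),px(c,w(c,x["location"])).round().tolist()) for x in r[:3]])
print(robot.get_obs()["clock"])
E
```

```text
0.0 [0.24422802 0.68212957 0.2177496 ] [[0.337, 0.942, -0.0], [0.942, -0.337, -0.002], [-0.002, 0.0, -1.0]] 0.09314338349860679
top cam at [0.385 0.002 0.977] 49.96210882768294
bottle_large [(0.63, [0.492, 0.116, 0.002], [271.0, 252.0]), (0.62, [0.455, -0.114, 0.0], [372.0, 268.0])]
bottle_medium [(0.62, [0.546, 0.009, 0.002], [317.0, 228.0])]
bottle_small [(0.46, [0.635, 0.122, -0.002], [269.0, 191.0]), (0.32, [0.455, -0.116, -0.002], [373.0, 268.0])]
open_large [(0.78, [0.454, -0.117, -0.001], [374.0, 269.0]), (0.39, [0.635, -0.099, 0.003], [364.0, 190.0])]
open_medium [(0.8, [0.636, -0.102, 0.002], [365.0, 190.0]), (0.71, [0.437, -0.004, -0.005], [323.0, 276.0])]
carrier [(0.76, [0.529, 0.269, -0.001], [204.0, 236.0])]
plate [(0.87, [0.511, -0.262, 0.003], [437.0, 243.0]), (0.35, [0.782, -0.013, -0.0], [327.0, 132.0])]
tip_box [(0.68, [0.784, -0.013, -0.001], [327.0, 131.0])]
beaker [(0.81, [0.435, -0.006, -0.004], [324.0, 277.0])]
scene cam at [ 1.318 -0.091  0.558] 50.553190843246796
bottle_large [(0.7, [0.494, 0.117, -0.0], [375.0, 185.0])]
bottle_medium [(0.9, [0.551, 0.012, -0.0], [333.0, 200.0])]
bottle_small [(0.58, [0.639, 0.123, -0.002], [390.0, 223.0])]
open_large [(0.68, [0.455, -0.118, -0.003], [275.0, 179.0])]
open_medium [(0.59, [0.639, -0.104, -0.001], [282.0, 227.0])]
carrier [(0.68, [0.53, 0.263, -0.003], [439.0, 192.0])]
plate [(0.76, [0.51, -0.258, 0.002], [213.0, 192.0])]
tip_box [(0.87, [0.786, -0.015, -0.0], [333.0, 277.0]), (0.15, [0.639, -0.105, -0.004], [281.0, 228.0])]
beaker [(0.79, [0.439, -0.006, -0.001], [321.0, 174.0])]
1.0
```

View pictures.

View pics/top1.png

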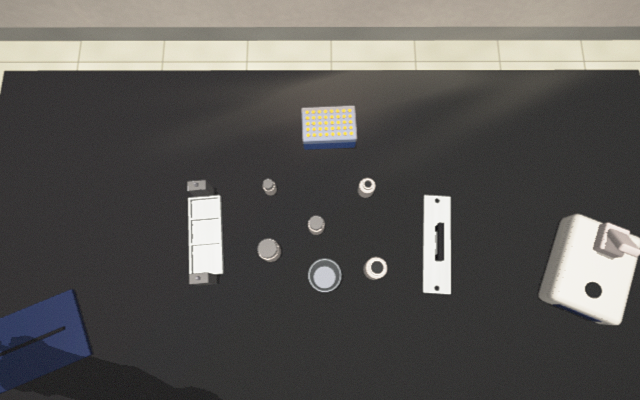

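View pics/scene1.png

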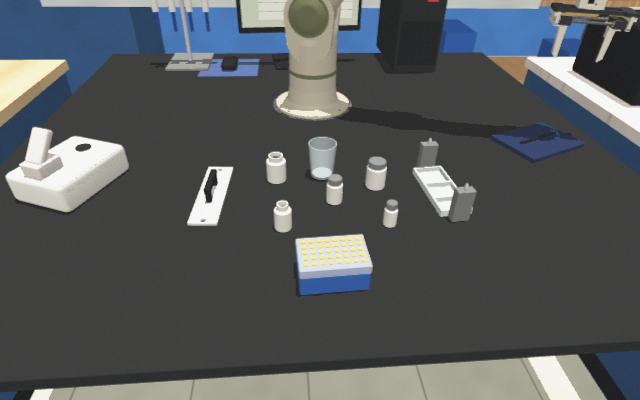

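```bash
python3 - <<'E'
import cv2,numpy as np
a=cv2.imread("pics/top1.png")
b=np.hstack([cv2.resize(a[175:295,180:230],None,fx=5,fy=5,interpolation=3),cv2.resize(a[185:305,415:465],None,fx=5,fy=5,interpolation=3)])
cv2.imwrite("pics/crop1.png",b)
E
```

```text
(no output)
```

View pics/crop1.png

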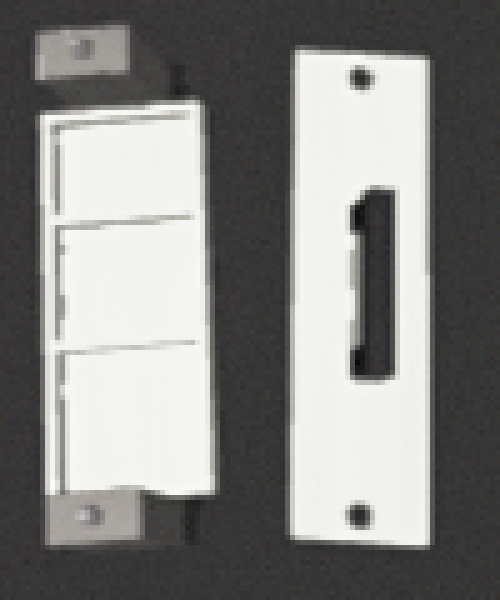

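```bash
python3 - <<'E'
from h import *
c=robot.camera("top")
for n,a,b,z in(("car",(83,48),(92,516),.088),("plate",(361,78),(358,516),.006)):
    P=[]
    for p in(a,b):
        u=(p[0]+.5)/5-.5+180; v=(p[1]+.5)/5-.5+175
        if n=="plate": u+=235-50; v+=10
        P.append(ray(c,u,v,z))
    d=P[0]-P[1]; print(n,np.round((P[0]+P[1])/2,4),np.linalg.norm(d),np.degrees(np.arctan2(d[1],d[0])))
c=robot.camera("wrist"); cv2.imwrite("pics/w1.png",c["pixels"])
o=robot.get_obs(); R=cv2.Rodrigues(np.array(c["rvec"],float))[0]
cp=-R.T@np.array(c["tvec"]).ravel(); T=np.array(o["orientation"])
print("cam in tcp",T.T@(cp-o["tcp_pos"]), "axes in tool",np.round(T.T@R.T,3).tolist(),c["vertical_fov"])
E
```

```text
car [0.5287 0.2607 0.088 ] 0.198478100207814 4.636677437778559
plate [ 0.5104 -0.2606  0.006 ] 0.1998628709736727 -3.9783893504021512
cam in tcp [-3.41243034e-05 -8.14869517e-02 -1.65713362e-01] axes in tool [[1.0, -0.002, 0.002], [0.001, 0.957, 0.291], [-0.002, -0.291, 0.957]] 64.55098772542365
```

Request:
send_rows --xyz '[[0,0,0],[0,0,0],[0,0,0],[0,0,0],[-33,13.4,0],[-33,13.4,0],[-33,13.4,0],[-33,13.4,0],[-33,13.4,0],[-33,13.4,0]]' --angular '[[0,0,-6.1],[0,0,-6.1],[0,0,-6.1],[0,0,-6.0],[0,0,0],[0,0,0],[0,0,0],[0,0,0],[0,0,0],[0,0,0]]' --jaw '[93,93,93,93,93,93,93,93,93,93]'

```text
clock: 1.93
tcp_pos: [0.341, 0.4901, 0.2188]
orientation: [[-0.08, 0.997, 0.0], [0.997, 0.08, 0.0], [0.0, 0.0, -1.0]]
force: [0.5, -0.3, 0.2]
finger_gap: 0.0927
```

Request:
send_rows --xyz '[[-33,13.4,0],[-33,13.4,0],[-33,13.4,0],[-33,13.4,0],[-33,13.4,0],[-33,13.4,0],[-33,13.4,0],[-33,13.4,0],[-33,13.4,0],[-33,13.4,0]]' --angular '[[0,0,0],[0,0,0],[0,0,0],[0,0,0],[0,0,0],[0,0,0],[0,0,0],[0,0,0],[0,0,0],[0,0,0]]' --jaw '[93,93,93,93,93,93,93,93,93,93]'

```text
clock: 2.77
tcp_pos: [0.5011, 0.1718, 0.2189]
orientation: [[-0.08, 0.997, 0.001], [0.997, 0.08, 0.0], [0.0, 0.001, -1.0]]
force: [1.1, 0.7, -0.0]
finger_gap: 0.0926
```

```bash
cat >> h.py <<'E'
def delta(x,y,z):
    o=robot.get_obs(); T=np.array(o["orientation"])
    return np.round(1000*T.T@(np.array([x,y,z])-o["tcp_pos"]),1)
def info():
    o=robot.get_obs(); T=np.array(o["orientation"])
    print("t",round(o["clock"],2),np.round(o["tcp_pos"],4),"yaw",round(np.degrees(np.arctan2(T[1,0],T[0,0])),2),"z",np.round(T[:,2],3),"gap",round(o["finger_gap"],4),"F",np.round(o["force"],1))
E
python3 - <<'E'
from h import *
info()
c=robot.camera("wrist"); cv2.imwrite("pics/w2.png",c["pixels"])
for l in names[:6]:
    r=robot.landmark_of(c,l)
    print(l,[(round(x["score"],2),np.round(w(c,x["location"]),3).tolist(),px(c,w(c,x["location"])).round().tolist()) for x in r[:2]])
np.save("w2.npy",{k:c[k] for k in c if k!="pixels"},allow_pickle=True)
E
```

```text
t 2.77 [0.5011 0.1718 0.2189] yaw 94.6 z [ 0.001  0.    -1.   ] gap 0.0926 F [ 1.1  0.7 -0. ]
bottle_large [(0.93, [0.494, 0.118, 0.0], [276.0, 164.0])]
bottle_medium [(0.59, [0.546, 0.01, 0.002], [189.0, 199.0])]
bottle_small [(0.64, [0.639, 0.126, 0.0], [278.0, 270.0])]
open_large [(0.77, [0.452, -0.119, 0.002], [73.0, 113.0])]
open_medium [(0.81, [0.63, -0.103, 0.003], [105.0, 253.0])]
carrier [(0.57, [0.526, 0.265, 0.006], [392.0, 200.0])]
```

View pics/w2.png

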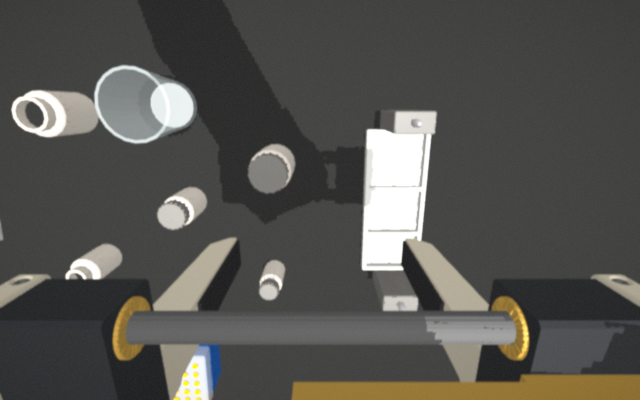

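```bash
python3 - <<'E'
from h import *
c=np.load("w2.npy",allow_pickle=True).item()
for n,u,v,z in(("L",268,172,.068),("M",173,214,.062),("S",268,291,.056)): print(n,np.round(ray(c,u,v,z),4))
a=ray(c,418.5,121,.088);b=ray(c,399.5,304,.088);d=b-a
print("car",(a+b)/2,np.linalg.norm(d),np.degrees(np.arctan2(d[1],d[0])))
cc=np.array([.5287,.2607]);th=np.radians(4.6)
for n,x in(("L",-53),("M",10),("S",63)): print(n,cc+x/1000*np.array([np.cos(th),np.sin(th)]))
print(delta(.494,.117,.11))
E
```

```text
L [0.4896 0.1181 0.068 ]
M [0.545  0.0166 0.062 ]
S [0.6361 0.1207 0.056 ]
car [0.52363922 0.26210174 0.088     ] 0.19328929152319488 3.595587787564625
L [0.47587072 0.25644946]
M [0.53866779 0.26150199]
S [0.59149707 0.26575253]
[-57.3 -10.7 108.7]
```

Request:
send_rows --xyz '[[-28.4,-6.1,0],[-28.3,-6.1,0],[0,0,28],[0,0,28],[0,0,28],[0,0,28],[0,0,28],[0,0,28],[0,0,20],[0,0,9.6]]' --angular '[[0,0,0],[0,0,0],[0,0,0],[0,0,0],[0,0,0],[0,0,0],[0,0,0],[0,0,0],[0,0,0],[0,0,0]]' --jaw '[93,93,93,93,93,93,93,93,93,93]'

```text
clock: 3.95
tcp_pos: [0.4916, 0.1174, 0.0187]
orientation: [[-0.083, 0.997, -0.003], [0.997, 0.083, -0.0], [-0.0, -0.003, -1.0]]
force: [0.1, -0.7, -0.3]
finger_gap: 0.0933
```

Request:
send_rows --xyz '[[0,0,0],[0,0,0],[0,0,0],[0,0,0],[0,0,0],[0,0,0],[0,0,0],[0,0,0],[0,0,0],[0,0,0]]' --angular '[[0,0,0],[0,0,0],[0,0,0],[0,0,0],[0,0,0],[0,0,0],[0,0,0],[0,0,0],[0,0,0],[0,0,0]]' --jaw '[42,42,42,42,42,42,42,42,42,42]' --force 20

```text
clock: 4.78
tcp_pos: [0.4931, 0.116, 0.0214]
orientation: [[-0.08, 0.997, 0.001], [0.997, 0.08, 0.0], [0.0, 0.001, -1.0]]
force: [-0.8, 0.2, 5.9]
finger_gap: 0.0454
```

```bash
python3 - <<'E'
from h import *
info(); print(delta(.476,.2565,.027))
E
```

```text
t 4.78 [0.4931 0.116  0.0214] yaw 94.6 z [ 0.001  0.    -1.   ] gap 0.0454 F [-0.8  0.2  5.9]
[141.4  -5.8  -5.5]
```

Request:
send_rows --xyz '[[0,0,-25],[0,0,-25],[28.3,-1.2,0],[28.3,-1.2,0],[28.3,-1.2,0],[28.3,-1.1,0],[28.2,-1.1,0],[0,0,0],[0,0,20],[0,0,15]]' --angular '[[0,0,0],[0,0,0],[0,0,0],[0,0,0],[0,0,0],[0,0,0],[0,0,0],[0,0,0],[0,0,0],[0,0,0]]' --jaw '[42,42,42,42,42,42,42,42,42,42]'

```text
clock: 5.62
tcp_pos: [0.4757, 0.2572, 0.0357]
orientation: [[-0.082, 0.997, 0.001], [0.997, 0.082, 0.001], [0.001, 0.001, -1.0]]
force: [0.1, -0.9, -1.8]
finger_gap: 0.0454
```

```bash
python3 - <<'E'
from h import *
info(); c=robot.camera("wrist"); cv2.imwrite("pics/w3.png",c["pixels"]); info(); print(delta(.476,.2565,.026))
E
```

```text
t 5.62 [0.4757 0.2572 0.0357] yaw 94.69 z [ 0.001  0.001 -1.   ] gap 0.0454 F [ 0.1 -0.9 -1.8]
t 5.67 [0.4745 0.2562 0.0332] yaw 94.66 z [-0.002 -0.001 -1.   ] gap 0.0454 F [-0.8 -0.5 -3.3]
[0.2 1.5 7.2]
```

View pics/w3.png

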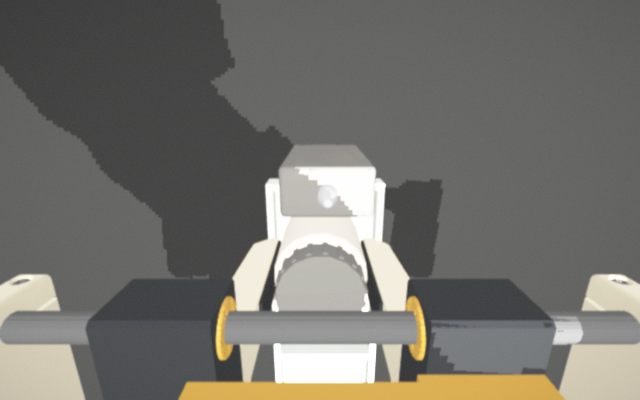

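Request:
send_rows --xyz '[[0,1,5],[0,0,5],[0,0,0],[0,0,0],[0,0,0],[0,0,0],[0,0,0],[0,0,-20],[0,0,-25],[0,0,-25]]' --angular '[[0,0,0],[0,0,0],[0,0,0],[0,0,0],[0,0,0],[0,0,0],[0,0,0],[0,0,0],[0,0,0],[0,0,0]]' --jaw '[42,42,42,42,60,60,60,60,60,60]'

```text
clock: 6.5
tcp_pos: [0.4763, 0.2563, 0.0967]
orientation: [[-0.08, 0.997, -0.001], [0.997, 0.08, -0.001], [-0.001, -0.001, -1.0]]
force: [0.2, 0.5, -0.2]
finger_gap: 0.06
```

```bash
python3 - <<'E'
from h import *
c=robot.camera("top"); cv2.imwrite("pics/t2.png",c["pixels"]); info(); print(delta(.547,.0125,.017))
r=robot.landmark_of(c,"bottle_large"); print([(x["score"],w(c,x["location"])) for x in r])
E
```

```text
t 6.55 [0.4781 0.2572 0.1011] yaw 94.58 z [ 0.004  0.002 -1.   ] gap 0.0599 F [1.5 0.3 3. ]
[-249.6   48.8   83.8]
[(0.48, array([0.4760591 , 0.25395208, 0.0076972 ]))]
```

Request:
send_rows --xyz '[[-31.1,6.3,0],[-31.1,6.3,0],[-31.1,6.3,0],[-31.1,6.3,0],[-31.1,6.3,0],[-31.1,6.3,0],[-31.1,6.3,0],[-31.0,6.3,0],[0,0,0],[0,0,20]]' --angular '[[0,0,0],[0,0,0],[0,0,0],[0,0,0],[0,0,0],[0,0,0],[0,0,0],[0,0,0],[0,0,0],[0,0,0]]' --jaw '[60,60,80,80,80,80,80,80,80,80]'

```text
clock: 7.43
tcp_pos: [0.549, 0.01, 0.078]
orientation: [[-0.075, 0.997, 0.005], [0.997, 0.075, -0.0], [-0.001, 0.005, -1.0]]
force: [1.1, 0.9, -0.6]
finger_gap: 0.0799
```

Request:
send_rows --xyz '[[0,0,20],[0,0,20],[0,0,19],[0,0,0],[0,0,0],[0,0,0],[0,0,0],[0,0,0],[0,0,0],[0,0,0]]' --angular '[[0,0,0],[0,0,0],[0,0,0],[0,0,0],[0,0,0],[0,0,0],[0,0,0],[0,0,0],[0,0,0],[0,0,0]]' --jaw '[80,80,80,80,32,32,32,32,32,32]'

```text
clock: 8.27
tcp_pos: [0.5473, 0.0127, 0.0177]
orientation: [[-0.08, 0.997, 0.001], [0.997, 0.08, 0.0], [0.0, 0.001, -1.0]]
force: [0.7, -0.4, 0.2]
finger_gap: 0.0448
```

```bash
python3 - <<'E'
from h import *
info(); c=robot.camera("wrist"); cv2.imwrite("pics/w4.png",c["pixels"][200:,150:500]); info(); print(delta(.5387,.2615,.021))
E
```

```text
t 8.27 [0.5473 0.0127 0.0177] yaw 94.6 z [ 0.001  0.    -1.   ] gap 0.0448 F [ 0.7 -0.4  0.2]
t 8.32 [0.5472 0.0127 0.0176] yaw 94.6 z [ 0.001  0.    -1.   ] gap 0.0409 F [-0.4 -0.2 -0.3]
[248.7  11.5  -3.4]
```

View pics/w4.png

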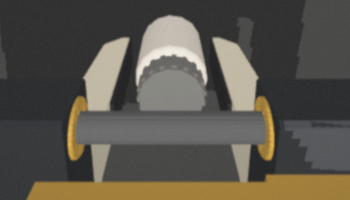

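Request:
send_rows --xyz '[[0,0,0],[0,0,0],[0,0,0],[0,0,0],[0,0,-20],[0,0,-25],[31.1,1.4,0],[31.1,1.4,0],[31.1,1.4,0],[31.1,1.4,0]]' --angular '[[0,0,0],[0,0,0],[0,0,0],[0,0,0],[0,0,0],[0,0,0],[0,0,0],[0,0,0],[0,0,0],[0,0,0]]' --jaw '[32,32,32,32,32,32,32,32,32,32]'

```text
clock: 9.15
tcp_pos: [0.5423, 0.1382, 0.0621]
orientation: [[-0.079, 0.997, 0.0], [0.997, 0.079, 0.0], [0.0, 0.0, -1.0]]
force: [-0.1, -0.3, -1.8]
finger_gap: 0.0354
```

Request:
send_rows --xyz '[[31.1,1.4,0],[31.1,1.4,0],[31.1,1.4,0],[31.0,1.4,0],[0,0,0],[0,0,15],[0,0,15],[0,0,0],[0,0,0],[0,0,0]]' --angular '[[0,0,0],[0,0,0],[0,0,0],[0,0,0],[0,0,0],[0,0,0],[0,0,0],[0,0,0],[0,0,0],[0,0,0]]' --jaw '[32,32,32,32,32,32,32,32,32,32]'

```text
clock: 9.98
tcp_pos: [0.5382, 0.2612, 0.0324]
orientation: [[-0.08, 0.997, -0.0], [0.997, 0.08, -0.0], [-0.0, -0.0, -1.0]]
force: [-0.3, 0.2, -0.9]
finger_gap: 0.0357
```

```bash
python3 - <<'E'
from h import *
info(); print(delta(.5387,.2615,.022))
E
```

```text
t 9.98 [0.5382 0.2612 0.0324] yaw 94.58 z [-0. -0. -1.] gap 0.0357 F [-0.3  0.2 -0.9]
[ 0.3  0.5 10.4]
```

Request:
send_rows --xyz '[[0,0,5],[0,0,5.2],[0,0,0],[0,0,0],[0,0,0],[0,0,0],[0,0,0],[0,0,-20],[0,0,-25],[0,0,-25]]' --angular '[[0,0,0],[0,0,0],[0,0,0],[0,0,0],[0,0,0],[0,0,0],[0,0,0],[0,0,0],[0,0,0],[0,0,0]]' --jaw '[32,32,32,32,52,52,52,52,52,52]'

```text
clock: 10.82
tcp_pos: [0.5376, 0.2612, 0.0922]
orientation: [[-0.08, 0.997, -0.001], [0.997, 0.08, -0.001], [-0.001, -0.001, -1.0]]
force: [0.1, 0.0, 0.5]
finger_gap: 0.0518
```

```bash
python3 - <<'E'
from h import *
c=robot.camera("top"); cv2.imwrite("pics/t3.png",c["pixels"]); info(); print(delta(.638,.123,.016))
for l in names[:3]:
    r=robot.landmark_of(c,l); print(l,[(x["score"],w(c,x["location"])) for x in r])
E
```

```text
t 10.87 [0.5398 0.2622 0.0971] yaw 94.59 z [ 0.004  0.002 -1.   ] gap 0.052 F [0.3 0.  2.3]
[-146.8   86.4   81.1]
bottle_large [(0.94, array([0.4766951 , 0.25455084, 0.00538052]))]
bottle_medium [(0.55, array([0.53872679, 0.25769382, 0.00515348]))]
bottle_small [(0.62, array([ 0.63503192,  0.12015046, -0.000689  ]))]
```

Request:
send_rows --xyz '[[-29.3,17.4,0],[-29.3,17.4,0],[-29.3,17.4,0],[-29.2,17.5,0],[-29.2,17.5,0],[0,0,0],[0,0,20],[0,0,20],[0,0,20],[0,0,15.7]]' --angular '[[0,0,0],[0,0,0],[0,0,0],[0,0,0],[0,0,0],[0,0,0],[0,0,0],[0,0,0],[0,0,0],[0,0,0]]' --jaw '[52,52,70,70,70,70,70,70,70,70]'

```text
clock: 11.85
tcp_pos: [0.6355, 0.1224, 0.0135]
orientation: [[-0.08, 0.997, -0.003], [0.997, 0.08, -0.001], [-0.0, -0.003, -1.0]]
force: [-0.3, -0.1, -0.5]
finger_gap: 0.0699
```

Request:
send_rows --xyz '[[0,0,0],[0,0,0],[0,0,0],[0,0,0],[0,0,0],[0,0,0],[0,0,0],[0,0,0],[0,0,0],[0,0,0]]' --angular '[[0,0,0],[0,0,0],[0,0,0],[0,0,0],[0,0,0],[0,0,0],[0,0,0],[0,0,0],[0,0,0],[0,0,0]]' --jaw '[24,24,24,24,24,24,24,24,24,24]'

```text
clock: 12.68
tcp_pos: [0.6371, 0.1227, 0.0168]
orientation: [[-0.08, 0.997, 0.001], [0.997, 0.08, 0.0], [0.0, 0.001, -1.0]]
force: [-0.8, -0.1, 5.6]
finger_gap: 0.0273
```

```bash
python3 - <<'E'
from h import *
info(); c=robot.camera("wrist"); cv2.imwrite("pics/w5.png",c["pixels"][200:,150:500]); print(delta(.5915,.2657,.021))
E
```

```text
t 12.68 [0.6371 0.1227 0.0168] yaw 94.6 z [ 0.001  0.    -1.   ] gap 0.0273 F [-0.8 -0.1  5.6]
[146.2 -34.   -4.2]
```

View pics/w5.png

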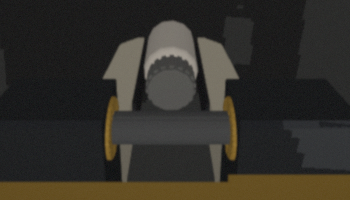

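Request:
send_rows --xyz '[[0,0,-25],[0,-17,-25],[0,-17,0],[29.2,0,0],[29.3,0,0],[29.3,0,0],[29.2,0,0],[29.2,0,0],[0,0,0],[0,0,15]]' --angular '[[0,0,0],[0,0,0],[0,0,0],[0,0,0],[0,0,0],[0,0,0],[0,0,0],[0,0,0],[0,0,0],[0,0,0]]' --jaw '[24,24,24,24,24,24,24,24,24,24]'

```text
clock: 13.57
tcp_pos: [0.5918, 0.2692, 0.0531]
orientation: [[-0.084, 0.996, 0.003], [0.996, 0.084, 0.003], [0.003, 0.004, -1.0]]
force: [0.1, -0.4, 0.1]
finger_gap: 0.0272
```

Request:
send_rows --xyz '[[0,0,15],[0,0,10],[0,0,5],[0,0,0],[0,0,0],[0,0,0],[0,0,0],[0,0,0],[0,0,0],[0,0,0]]' --angular '[[0,0,0],[0,0,0],[0,0,0],[0,0,0],[0,0,0],[0,0,0],[0,0,0],[0,0,0],[0,0,0],[0,0,0]]' --jaw '[24,24,24,24,24,24,24,24,24,24]'

```text
clock: 14.4
tcp_pos: [0.5912, 0.2656, 0.0213]
orientation: [[-0.08, 0.997, 0.0], [0.997, 0.08, 0.0], [0.0, 0.0, -1.0]]
force: [0.3, 0.7, 0.2]
finger_gap: 0.0275
```

```bash
python3 - <<'E'
from h import *
info()
E
```

```text
t 14.4 [0.5912 0.2656 0.0213] yaw 94.6 z [ 0.  0. -1.] gap 0.0275 F [0.3 0.7 0.2]
```

Request:
send_rows --xyz '[[0,0,0],[0,0,0],[0,0,0],[0,0,0],[0,0,-20],[0,0,-25],[0,0,-30],[0,0,-35],[0,-15,-40],[0,-15,-40]]' --angular '[[0,0,0],[0,0,0],[0,0,0],[0,0,0],[0,0,0],[0,0,0],[0,0,0],[0,0,0],[0,0,0],[0,0,0]]' --jaw '[46,46,46,46,46,46,46,60,60,60]'

```text
clock: 15.23
tcp_pos: [0.5617, 0.2629, 0.2104]
orientation: [[-0.08, 0.997, -0.0], [0.997, 0.08, -0.0], [-0.0, -0.0, -1.0]]
force: [0.6, 0.0, -0.2]
finger_gap: 0.0585
```

Request:
send_rows --xyz '[[0,0,0],[0,0,0],[0,0,0],[0,0,0],[0,0,0],[0,0,0],[0,0,0],[0,0,0],[0,0,0],[0,0,0]]' --angular '[[0,0,0],[0,0,0],[0,0,0],[0,0,0],[0,0,0],[0,0,0],[0,0,0],[0,0,0],[0,0,0],[0,0,0]]' --jaw '[93,93,93,93,93,93,93,93,93,93]'

```text
clock: 16.07
tcp_pos: [0.562, 0.2633, 0.209]
orientation: [[-0.08, 0.997, -0.0], [0.997, 0.08, -0.0], [-0.0, -0.0, -1.0]]
force: [-0.2, -0.5, 0.4]
finger_gap: 0.0926
```

```bash
python3 - <<'E'
from h import *
c=robot.camera("wrist"); cv2.imwrite("pics/w6.png",c["pixels"]); info()
np.save("w6.npy",{k:c[k] for k in c if k!="pixels"},allow_pickle=True)
for l in names[:3]:
    r=robot.landmark_of(c,l); print(l,[(x["score"],w(c,x["location"])) for x in r])
E
```

```text
t 16.12 [0.562  0.2633 0.2091] yaw 94.6 z [-0. -0. -1.] gap 0.093 F [-0.2 -0.5 -0.1]
bottle_large [(0.88, array([0.47687695, 0.25776092, 0.00598224])), (0.33, array([0.59288419, 0.27318969, 0.00394386]))]
bottle_medium [(0.72, array([0.53826043, 0.26153104, 0.0045279 ]))]
bottle_small [(0.93, array([0.58912024, 0.27098936, 0.00138627]))]
```

View pics/w6.png

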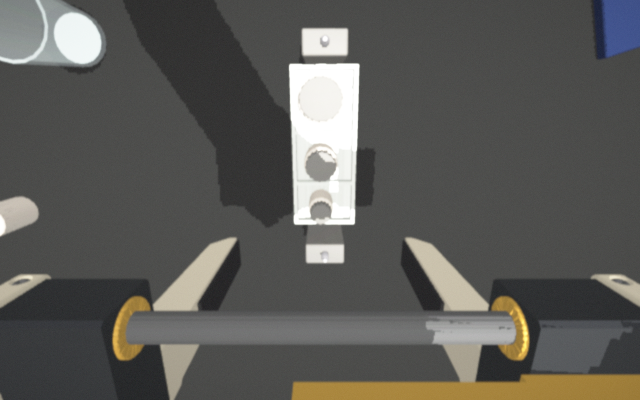

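```bash
python3 - <<'E'
import cv2,numpy as np
a=cv2.imread("pics/w6.png")
b=np.hstack([cv2.resize(a[y:y+50,295:355],None,fx=6,fy=6,interpolation=2) for y in(20,225)])
cv2.imwrite("pics/crop2.png",b)
E
```

```text
(no output)
```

View pics/crop2.png

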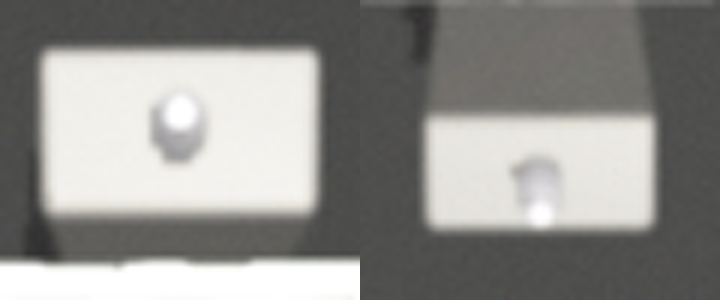

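```bash
python3 - <<'E'
from h import *
c=np.load("w6.npy",allow_pickle=True).item()
a=ray(c,324.75,41.4,.076);b=ray(c,324.7,253.2,.076);d=b-a
print("car",(a+b)/2,np.linalg.norm(d),np.degrees(np.arctan2(d[1],d[0])))
a=ray(c,295+180.5/6-.5,20+111/6-.5,.09);b=ray(c,295+180.5/6-.5,225+214/6-.5,.09);d=b-a
print("tips",(a+b)/2,np.linalg.norm(d),np.degrees(np.arctan2(d[1],d[0])))
R=cv2.Rodrigues(c["rvec"] if isinstance(c["rvec"],np.ndarray) else np.array(c["rvec"]))[0]
print(delta(.51,-.26,.21))
E
```

```text
car [0.52824582 0.26520198 0.076     ] 0.19925061150506607 4.750518709794391
tips [0.52859283 0.26489815 0.09      ] 0.20005479183593777 4.756660502346774
[-517.4  -93.8   -0.8]
```

Request:
send_rows --xyz '[[-34.7,-5,0],[-34.7,-5,0],[-34.7,-5,0],[-34.7,-5,0],[-34.7,-5,0],[-34.7,-5,0],[-34.7,-5,0],[-34.7,-5,0],[-34.7,-5,0],[-34.7,-5,0]]' --angular '[[0,0,0],[0,0,0],[0,0,0],[0,0,0],[0,0,0],[0,0,0],[0,0,0],[0,0,0],[0,0,0],[0,0,0]]' --jaw '[93,93,93,93,93,93,93,93,93,93]'

```text
clock: 17.1
tcp_pos: [0.5397, -0.0883, 0.2094]
orientation: [[-0.08, 0.997, 0.001], [0.997, 0.08, -0.0], [-0.0, 0.001, -1.0]]
force: [1.1, 0.5, -0.9]
finger_gap: 0.0929
```

Request:
send_rows --xyz '[[-34.7,-5,0],[-34.7,-5,0],[-34.7,-5,0],[-34.7,-5,0],[-34.7,-5,0],[0,0,0],[0,0,0],[0,0,0],[0,0,0],[0,0,0]]' --angular '[[0,0,0],[0,0,0],[0,0,0],[0,0,0],[0,0,0],[0,0,4.3],[0,0,4.3],[0,0,0],[0,0,0],[0,0,0]]' --jaw '[93,93,93,93,93,93,93,93,93,93]'

```text
clock: 17.93
tcp_pos: [0.5292, -0.261, 0.2092]
orientation: [[0.066, 0.998, 0.0], [0.998, -0.066, 0.0], [0.0, 0.0, -1.0]]
force: [-0.2, -0.4, -0.2]
finger_gap: 0.093
```

```bash
python3 - <<'E'
from h import *
c=robot.camera("wrist"); cv2.imwrite("pics/w7.png",c["pixels"]); info()
np.save("w7.npy",{k:c[k] for k in c if k!="pixels"},allow_pickle=True)
r=robot.landmark_of(c,"plate"); print([(x["score"],w(c,x["location"])) for x in r])
E
```

```text
t 17.98 [ 0.5292 -0.2609  0.2093] yaw 86.17 z [ 0.  0. -1.] gap 0.093 F [ 0.6 -0.2 -0.8]
[(0.64, array([ 0.50918827, -0.26012857, -0.0015759 ]))]
```

View pics/w7.png

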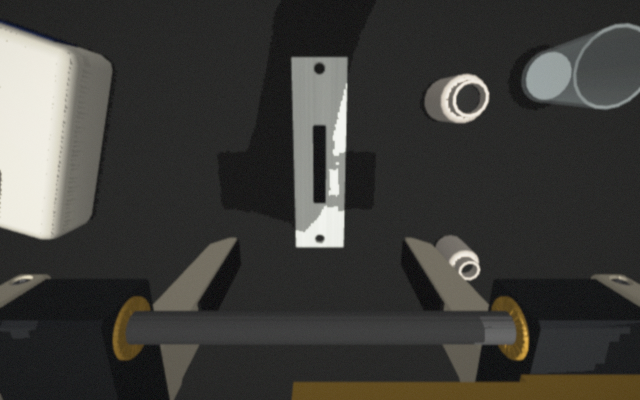

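```bash
python3 - <<'E'
from h import *
c=np.load("w7.npy",allow_pickle=True).item()
im=cv2.imread("pics/w7.png",0)
def dark(x0,x1,y0,y1):
    r=im[y0:y1,x0:x1].astype(float); m=np.clip(100-r,0,None); ys,xs=np.mgrid[y0:y1,x0:x1]; return (xs*m).sum()/m.sum(),(ys*m).sum()/m.sum()
A=dark(310,328,61,76);B=dark(311,328,231,245);print(A,B)
a=ray(c,*A,.006);b=ray(c,*B,.006);d=b-a
m=(a+b)/2
print("plate",m,np.linalg.norm(d),np.degrees(np.arctan2(d[1],d[0])),c["cx"])
print("handle",ray(c,319.5,164,.043)); print(delta(m[0],m[1],.018))
E
```

```text
(np.float64(318.94522776572666), np.float64(68.05386840202459)) (np.float64(319.31778228532795), np.float64(237.90331304935768))
plate [ 0.50934187 -0.2604465   0.006     ] 0.1987734693867362 -3.8102566467160894 320.41967356581563
handle [ 0.50786436 -0.25990061  0.043     ]
[ -0.8 -19.9 191.3]
```

Request:
send_rows --xyz '[[-0.8,-19.9,0],[0,0,26],[0,0,26],[0,0,26],[0,0,26],[0,0,26],[0,0,26],[0,0,20],[0,0,10],[0,0,5]]' --angular '[[0,0,0],[0,0,0],[0,0,0],[0,0,0],[0,0,0],[0,0,0],[0,0,0],[0,0,0],[0,0,0],[0,0,0]]' --jaw '[60,40,40,40,40,40,40,40,40,40]'

```text
clock: 18.87
tcp_pos: [0.5087, -0.2604, 0.0168]
orientation: [[0.068, 0.998, -0.002], [0.998, -0.068, 0.001], [0.001, -0.002, -1.0]]
force: [-0.4, 0.7, -0.4]
finger_gap: 0.0406
```

Request:
send_rows --xyz '[[0,0,0],[0,0,0],[0,0,0],[0,0,0],[0,0,0],[0,0,0],[0,0,0],[0,0,0],[0,0,0],[0,0,0]]' --angular '[[0,0,0],[0,0,0],[0,0,0],[0,0,0],[0,0,0],[0,0,0],[0,0,0],[0,0,0],[0,0,0],[0,0,0]]' --jaw '[10,10,10,10,10,10,10,10,10,10]' --force 50

```text
clock: 19.7
tcp_pos: [0.5097, -0.2612, 0.0192]
orientation: [[0.07, 0.998, 0.002], [0.998, -0.07, -0.001], [-0.001, 0.002, -1.0]]
force: [-0.1, 0.4, 7.1]
finger_gap: 0.0136
```

```bash
python3 - <<'E'
from h import *
info()
E
```

```text
t 19.7 [ 0.5097 -0.2612  0.0192] yaw 86.01 z [ 0.002 -0.001 -1.   ] gap 0.0136 F [-0.1  0.4  7.1]
```

Request:
send_rows --xyz '[[0,0,-10],[0,0,-20],[0,0,-25],[0,0,-25],[0,0,-25],[0,0,-25],[0,0,-20],[0,0,0],[0,0,0],[0,0,0]]' --angular '[[0,0,0],[0,0,0],[0,0,0],[0,0,0],[0,0,0],[0,0,0],[0,0,0],[0,0,-4.3],[0,0,-4.3],[0,0,0]]' --jaw '[10,10,10,10,10,10,10,10,10,10]'

```text
clock: 20.53
tcp_pos: [0.5087, -0.2609, 0.1692]
orientation: [[-0.083, 0.997, 0.001], [0.997, 0.083, -0.0], [-0.0, 0.001, -1.0]]
force: [0.1, 0.5, -3.8]
finger_gap: 0.0136
```

Request:
send_rows --xyz '[[15,1.8,0],[28,3.3,0],[28,3.3,0],[28,3.3,0],[28,3.3,0],[28,3.3,0],[28,3.3,0],[28,3.3,0],[28,3.3,0],[28,3.3,0]]' --angular '[[0,0,0],[0,0,0],[0,0,0],[0,0,0],[0,0,0],[0,0,0],[0,0,0],[0,0,0],[0,0,0],[0,0,0]]' --jaw '[10,10,10,10,10,10,10,10,10,10]'

```text
clock: 21.37
tcp_pos: [0.5184, 0.009, 0.1682]
orientation: [[-0.077, 0.997, -0.001], [0.997, 0.077, -0.0], [-0.0, -0.001, -1.0]]
force: [0.6, -0.0, -3.1]
finger_gap: 0.0137
```

Request:
send_rows --xyz '[[28,3.3,0],[28,3.3,0],[28,3.3,0],[28,3.3,0],[28,3.3,0],[28,3.3,0],[28,3.3,0],[28,3.3,0],[20,2.4,0],[10,1.2,0]]' --angular '[[0,0,0],[0,0,0],[0,0,0],[0,0,0],[0,0,0],[0,0,0],[0,0,0],[0,0,0],[0,0,0],[0,0,0]]' --jaw '[10,10,10,10,10,10,10,10,10,10]'

```text
clock: 22.2
tcp_pos: [0.5278, 0.2667, 0.168]
orientation: [[-0.081, 0.997, -0.001], [0.997, 0.081, 0.001], [0.001, -0.001, -1.0]]
force: [0.5, 0.5, -3.6]
finger_gap: 0.0135
```

Request:
send_rows --xyz '[[0,0,0],[0,0,0],[0,0,0],[0,0,0],[0,0,0],[0,0,0],[0,0,0],[0,0,0],[0,0,0],[0,0,0]]' --angular '[[0,0,0],[0,0,0],[0,0,0],[0,0,0],[0,0,0],[0,0,0],[0,0,0],[0,0,0],[0,0,0],[0,0,0]]' --jaw '[10,10,10,10,10,10,10,10,10,10]'

```text
clock: 23.03
tcp_pos: [0.5286, 0.2633, 0.1682]
orientation: [[-0.08, 0.997, 0.0], [0.997, 0.08, -0.0], [-0.0, 0.0, -1.0]]
force: [0.2, -0.9, -3.1]
finger_gap: 0.0135
```

```bash
python3 - <<'E'
from h import *
info(); c=robot.camera("wrist"); t=robot.camera("top")
np.save("c8.npy",{n:{k:x[k] for k in x if k!="pixels"} for n,x in(("w",c),("t",t))},allow_pickle=True)
cv2.imwrite("pics/w8.png",c["pixels"]);cv2.imwrite("pics/t8.png",t["pixels"])
a=cv2.resize(t["pixels"][165:295,170:250],None,fx=4.6,fy=4.6,interpolation=2)
b=np.zeros((598,430,3),np.uint8); b[:400]=c["pixels"][:,105:535]
cv2.imwrite("pics/j8.png",np.hstack([a[:598],b]))
E
```

```text
t 23.03 [0.5286 0.2633 0.1682] yaw 94.6 z [ 0. -0. -1.] gap 0.0135 F [ 0.2 -0.9 -3.1]
```

View pics/j8.png

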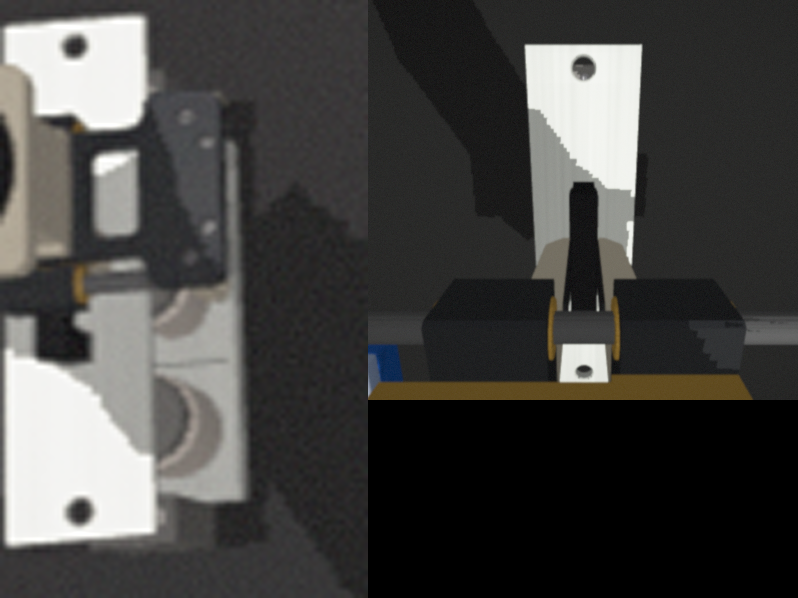

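```bash
python3 - <<'E'
from h import *
C=np.load("c8.npy",allow_pickle=True).item()
def show(n,a,b):
    d=b-a if b[0]>a[0] else a-b; print(n,np.round((a+b)/2,4),round(np.linalg.norm(d),4),round(np.degrees(np.arctan2(d[1],d[0])),2))
g=.1682-.0192+.006
f=lambda x,y:(170+(x+.5)/4.6-.5,165+(y+.5)/4.6-.5)
for z in(g,):
    show("plate wrist",ray(C["w"],321,68,z),ray(C["w"],321,371.5,z))
    show("plate top",ray(C["t"],*f(74,46),z),ray(C["t"],*f(79,511),z))
im=cv2.imread("pics/w8.png"); cv2.imwrite("pics/crop3.png",np.hstack([cv2.resize(im[y:y+36,300:342],None,fx=9,fy=9,interpolation=2) for y in(50,350)]))
E
```

```text
plate wrist [0.5281 0.2639 0.155 ] 0.1987 4.57
plate top [0.5298 0.2629 0.155 ] 0.1994 4.48
```

View pics/crop3.png

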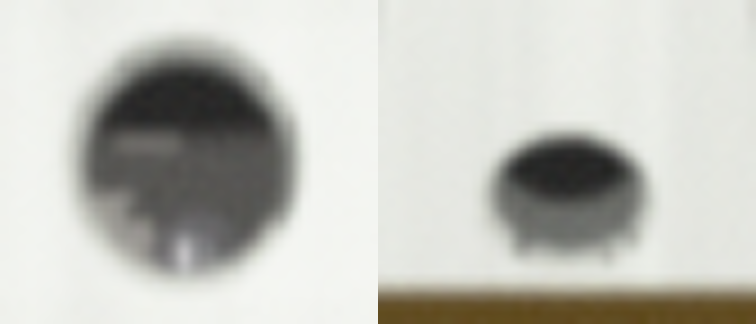

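```bash
python3 - <<'E'
from h import *
C=np.load("c8.npy",allow_pickle=True).item()["w"]
g=.155
a,b=ray(C,320.4,66.95,g),ray(C,320.9,370.9,g); d=b-a
print("hole",a,b,np.linalg.norm(d),np.degrees(np.arctan2(d[1],d[0])))
print("dowel near",ray(C,320.1,77.3,.09))
c6=np.load("w6.npy",allow_pickle=True).item()
print("dowels w6",ray(c6,295+180.5/6-.5,20+111/6-.5,.09),ray(c6,295+180.5/6-.5,225+214/6-.5,.09))
E
```

```text
hole [0.42861784 0.25564014 0.155     ] [0.62665197 0.27170189 0.155     ] 0.1986844172730225 4.636881540087895
dowel near [0.42868842 0.2555445  0.09      ]
dowels w6 [0.42890994 0.25660347 0.09      ] [0.62827572 0.27319283 0.09      ]
```

Request:
send_rows --xyz '[[0.5,0.3,10],[0,0,15],[0,0,15],[0,0,10],[0,0,5],[0,0,0],[0,0,0],[0,0,0],[0,0,0],[0,0,0]]' --angular '[[0,0,0],[0,0,0],[0,0,0],[0,0,0],[0,0,0],[0,0,0],[0,0,0],[0,0,0],[0,0,0],[0,0,0]]' --jaw '[10,10,10,10,10,10,10,10,10,10]'

```text
clock: 23.97
tcp_pos: [0.5292, 0.264, 0.1138]
orientation: [[-0.08, 0.997, 0.001], [0.997, 0.08, 0.001], [0.001, 0.001, -1.0]]
force: [0.5, -0.4, -3.5]
finger_gap: 0.0139
```

```bash
python3 - <<'E'
from h import *
info(); c=robot.camera("wrist"); im=c["pixels"]; cv2.imwrite("pics/w9.png",im)
cv2.imwrite("pics/crop4.png",np.hstack([cv2.resize(im[y:y+40,300:342],None,fx=9,fy=9,interpolation=2) for y in(48,346)]))
E
```

```text
t 23.97 [0.5292 0.264  0.1138] yaw 94.6 z [ 0.001  0.001 -1.   ] gap 0.0139 F [ 0.5 -0.4 -3.5]
```

View pics/crop4.png

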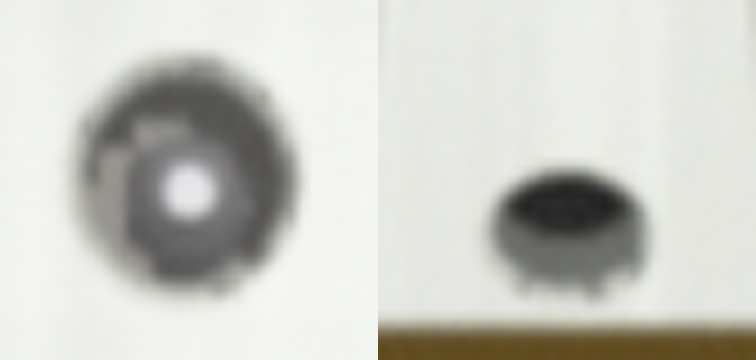

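Request:
send_rows --xyz '[[0,0,3],[0,0,3],[0,0,3],[0,0,3],[0,0,3],[0,0,2],[0,0,1],[0,0,0],[0,0,0],[0,0,0]]' --angular '[[0,0,0],[0,0,0],[0,0,0],[0,0,0],[0,0,0],[0,0,0],[0,0,0],[0,0,0],[0,0,0],[0,0,0]]' --jaw '[10,10,10,10,10,10,10,10,10,10]'

```text
clock: 24.85
tcp_pos: [0.5287, 0.2638, 0.0953]
orientation: [[-0.08, 0.997, -0.0], [0.997, 0.08, -0.0], [-0.0, -0.0, -1.0]]
force: [-1.6, 0.2, 0.7]
finger_gap: 0.0135
```

```bash
python3 - <<'E'
from h import *
info()
E
```

```text
t 24.85 [0.5287 0.2638 0.0953] yaw 94.6 z [-0. -0. -1.] gap 0.0135 F [-1.6  0.2  0.7]
```

Request:
send_rows --xyz '[[0,0,0.5],[0,0,0],[0,0,0],[0,0,0],[0,0,0],[0,0,0],[0,0,0],[0,0,0],[0,0,-15],[0,0,-20]]' --angular '[[0,0,0],[0,0,0],[0,0,0],[0,0,0],[0,0,0],[0,0,0],[0,0,0],[0,0,0],[0,0,0],[0,0,0]]' --jaw '[10,10,40,40,40,40,40,40,40,40]'

```text
clock: 25.68
tcp_pos: [0.5279, 0.2634, 0.1286]
orientation: [[-0.08, 0.997, -0.003], [0.997, 0.08, -0.002], [-0.002, -0.003, -1.0]]
force: [0.1, 0.8, -0.3]
finger_gap: 0.0401
```

Request:
send_rows --xyz '[[0,0,-25],[0,0,-30],[0,0,-30],[-25,0,-20],[-35,0,0],[-35,0,0],[-35,0,0],[-35,0,0],[-35,0,0],[-20,0,0]]' --angular '[[0,0,0],[0,0,0],[0,0,0],[0,0,0],[0,0,0],[0,0,0],[0,0,0],[0,0,0],[0,0,0],[0,0,0]]' --jaw '[40,40,40,40,40,40,40,40,40,40]'

```text
clock: 26.52
tcp_pos: [0.5464, 0.0403, 0.2348]
orientation: [[-0.077, 0.997, 0.0], [0.997, 0.077, -0.001], [-0.001, 0.0, -1.0]]
force: [0.2, 0.3, 0.6]
finger_gap: 0.0399
```

```bash
python3 - <<'E'
from h import *
info(); s=robot.camera("scene"); t=robot.camera("top")
a=cv2.resize(s["pixels"][110:240,370:500],None,fx=4,fy=4,interpolation=2)
b=cv2.resize(t["pixels"][170:300,180:250],None,fx=4,fy=4,interpolation=2)
cv2.imwrite("pics/j10.png",np.hstack([a,b]))
cv2.imwrite("pics/s10.png",s["pixels"])
for l in names:
    r=robot.landmark_of(t,l); print(l,[(round(x["score"],2),np.round(w(t,x["location"]),3)) for x in r[:1]])
r=robot.landmark_of(s,"plate"); print([(round(x["score"],2),np.round(w(s,x["location"]),3)) for x in r])
E
```

```text
t 26.52 [0.5464 0.0403 0.2348] yaw 94.41 z [ 0.    -0.001 -1.   ] gap 0.0399 F [0.2 0.3 0.6]
bottle_large [(0.54, array([0.475, 0.253, 0.004]))]
bottle_medium [(0.41, array([0.541, 0.262, 0.007]))]
bottle_small []
open_large [(0.82, array([ 0.455, -0.115, -0.001]))]
open_medium [(0.76, array([ 0.635, -0.102,  0.004]))]
carrier [(0.83, array([ 0.528,  0.267, -0.001]))]
plate [(0.6, array([0.529, 0.263, 0.08 ]))]
tip_box [(0.69, array([ 0.785, -0.016, -0.002]))]
beaker []
[]
```

View pics/j10.png

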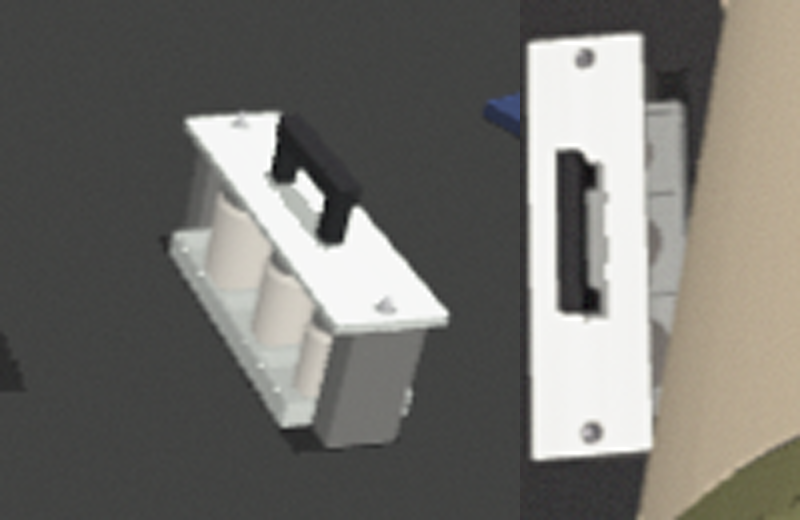

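Plate lies flat on both posts. The dowel tips stand out of both holes (crop about (240,120) and (386,303)), and the three bottles stand upright below. I am handing the job in.

```bash
python3 -c "
from h import *
print(robot.close_job())"
```

```text
the job is handed in; nothing more can be done
None
```

I loaded the carrier and handed the job in at about 27 s of the 112 s allowed. The large bottle is in the widest compartment, the medium in the middle-sized one and the small in the narrowest. The hold-down plate is on over them.

**Last checks**
- **Plate:** The last scene and top pictures show it flat on both end posts, with both dowel tips standing out of the holes. The tool stopped at 95.3 mm when I set the plate down, against 95.2 mm expected for fully home. The plate's weight came off the wrist there.
- **Bottles:** All three show upright under the plate.
- **Left in place:** The two open bottles and the tip box were found at their starting positions, to within the networks' accuracy.
- **Gripper:** It had backed clear and was touching nothing.

**Checks that failed or disagreed**
- The final network search missed the small bottle, which the plate partly hides in the top view; the scene picture shows it in place.
- It also missed the beaker in the top view, and I did not check the beaker any other way at the end. I never moved the arm to it.
- The network found no plate in the scene picture; I relied on viewing that picture myself.
- Before lowering, the top and wrist cameras disagreed by about 4 mm on the carrier's y position. I went by the wrist camera, and its picture showed the near dowel centred in its hole.

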